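# Refit a washer's drain filter in its bayonet mouth

### The job

The rinsed drain filter of a washing machine lies on its side in the white cradle. Stand it upright on the black rubber mat, strainer end down, and let go of it there; then take it again and push it down into the mouth of the pump with its blue grip bar in line with the green marks, then turn it a quarter-turn clockwise (seen from above) until it is locked fully home with the bar in line with the red marks. Let go, and leave the other things on the bench where they are.

Things in the scene. Friction and masses are not known exactly. Their poses are not given: they have to be found in the camera images.
- filter: Drain filter, loose, 0.16 kg, 100 mm long. Origin: centre of its strainer-end face; z runs along it to the grip bar. White strainer, diameter 38 mm, z = 0 to 66 (foot chamfered to diameter 32 over 4 mm); blue cap, diameter 64, z = 66 to 74; grip bar above. At the start it lies level in the cradle, its bar end to the right or the near right as the robot sees it, its x axis upright (one lug up, one down)
- filter_grip (a point): point in the blue grip bar on the filter's axis, 90 mm from the strainer end. The bar stands on the cap from z = 74 to 100 mm, 40 mm long along the filter's x, 12 mm thick along its y. Axes as the filter's
- filter_lugs (a point): point on the filter's axis between its two locking lugs, 56 mm from the strainer end. The lugs stick out of the strainer at its +x and -x, in line with the bar, to radius 28 mm, 10 mm wide, z = 53 to 59. The filter is the same turned half round about its z. Its centre of mass lies near z = 42
- cradle: white drying cradle, fixed. Origin: centre of its underside; base 130 (x) by 90 (y) by 8 mm. Two 5 mm thick V supports at its x = +29 and -10 mm, 51 mm across, up to 47 mm high, carry the filter: axis along the cradle's x at a height of 52 mm, bar end to -x, strainer-end face at x = +37. The strainer is free to grip between the supports, around the filter's z = 28
- mat: black rubber mat, fixed, 180 (x) by 200 (y) by 4 mm thick. Origin: centre of its underside
- pump: washer pump, fixed to the bench. Origin: centre of its underside; base 130 x 130 x 10 mm. Round upright grey chamber, outer radius 36, rim 95 mm high, open at the top. Dark motor can along its +x (radius 28, to x = 95, axis 40 mm high), stub pipe along its +y (to y = 75)
- pump_mouth (a point): centre of the pump's mouth at the rim (95 mm high); axes as the pump's. Opening of radius 22 mm between two ledges. Set in with lugs in the slots, the filter rests on a spring plate, strainer end 57 mm below this point, and cannot turn. Pressed down against the spring (4 N growing to 7.5 N) until the cap meets the rim (66 mm below) its lugs clear the ledges
- pump_slot (a point): entry slot at the pump's +x, 39 mm from the mouth's centre, at the rim, with a green mark; the other lies opposite at -x. The slots are 18 mm wide. The filter fits either way round
- pump_lock (a point): red mark at the rim, at the pump's +y, 39 mm from the mouth's centre; another lies opposite at -y: where the lugs and bar end when locked. Held down, the filter turns clockwise seen from above by 90 degrees to a stop, not anticlockwise. Let go, it rises 1.5 mm against the ledges and stays
- mug: white mug, radius 38, 85 tall mm, a bystander to leave alone
- detergent: orange bottle, radius 36, 190 tall mm, a bystander to leave alone
- tin: red can, radius 33, 120 tall mm, a bystander to leave alone
- coin_tray: grey coin tray, 90 x 130 x 35 mm, a bystander to leave alone
- gasket: black rubber ring, radius 34, 7 thick mm, a bystander to leave alone
- screwdriver: red-handled screwdriver, lying, under 35 tall mm, a bystander to leave alone
- wrench: steel wrench, lying, under 20 tall mm, a bystander to leave alone
Not all that is in view belongs to the job. Of the things that look like the pump, the smaller one is meant.

How it is judged:
By the outcome, as a careful person would: the job done as asked, in the order asked, and still so for the second after the job is handed in, with the robot touching nothing.
It also fails if it takes over 72 s, if anything falls off the work surface, if the arm or the gripper's body presses on something with over 40 N, if the wrist force passes 120 N, or if a joint passes its speed limit or range.

### The arm

A 7-joint arm with a two-finger parallel gripper is mounted at the origin on the work surface. World frame = base frame: x ahead of the robot, y to its left, z up, the work surface at z = 0. Lengths are in m, angles in rad, forces in N, time in s.
With the tool pointing down it reaches from about 0.4 to 0.85 m from the base axis. Payload 10.4 kg.
Tool frame: the origin (TCP) lies between the finger pads; the fingertips stand r.nose_length ahead of it and the grasp point (between the pads) lies 6 mm ahead of it (r.nose_length is the distance from the TCP to the fingertips, in m); z points along the fingers, x is the direction in which the jaws open and shut, and the axes are right-handed (so a half turn about z gives the same grasp; the last joint's range is limited). The gripper opens to 87 mm and grips with 3 to 60 N. Pads are 19 mm wide; open, the fingers measure 117 mm over their backs; the gripper's body (75 mm by 190 mm) begins 51 mm behind the grasp point.
Start: joints at [1.078, 0.332, -0.065, 1.46, 0.022, 1.35, -0.088], TCP at [0.283, -0.557, 0.248] pointing down, gripper open.
Joint ranges: [-2.6, 2.6], [-0.5, 2.12], [-1.47, 1.34], [0.16, 2.42], [-1.27, 4.41], [0.06, 2.06], [-2.6, 2.6]. Speed limits (rad/s): [2.22, 2.22, 2.79, 2.79, 3.14, 3.14, 3.14].

### API

Orientations are given as a unit quaternion [x, y, z, w].
In Python, from bench import r gives the robot as it stands. The module is installed in compiled form; this text tells all that it offers.
- The arm moves only by the shell command python3 -m creep 'ROWS' [OPENING] [FORCE]. ROWS is JSON, a list of rows, each an object of numbers: "x", "y", "z": the shift along the world's x, y, z in m; "spin": the turn about the world's z in degrees. In form: [{"x": .., "y": .., "z": .., "spin": ..}, ...]. A call has 1 to 12 rows; each row is the pose to reach, as a shift and turn from the pose commanded when the call began; what a row does not reach only later rows make up. A row lasts 1/8 s, in which the tool goes at most 62.5 mm and 10.7 degrees, less where a joint would pass 70% of its speed; a pose out of reach is approached as far as the arm can. A call with a gripper value outside its range is refused whole. OPENING is the finger opening in m, from 0 to 0.087, set as the call begins (- or left out, the last holds). The fingers move at their own pace and stop on an object; FORCE is the grip in N (left out, the last holds). Time passes only in rows, so rows that repeat a pose let the fingers close. It gives the time, the measured TCP pose, the force and the opening at its end, in the units of the state.
- r.read_state(): the state, without advancing time (a new reading comes with each control period).
- r.camera(name): name is "scene" or "top"; returns a dict with "pixels" (400x640x3 uint8, blue, green, red), "z_map" (400x640 float32, m along the optical axis (not along the pixel's ray), 0 where there is no reading), "K" (3x3 intrinsics, pixels), "R" (3x3) and "t" (3): a world point X has camera coordinates R X + t. Camera axes: x right, y down, z forward; pixel columns grow to the right and rows downward; lengths in m; the calibration is good to about 2 mm. A picture is of the moment at which its call begins.
- r.close_job(): hands the job in, once; it reports no verdict.
The state is a dict: "time": time; "joint_positions": joint angles; "joint_vel": joint speeds; "joint_torque": joint torques, N m; "ee_pos": TCP position; "eef_rot": TCP orientation; "ft_force": force on the tool from outside, world axes, zero at the start; "torque": the same for the moment, N m; "width": finger opening in m.
Only numpy, scipy, OpenCV 4.12 (cv2) and the standard library are available. Lean on these libraries where they do the work, as an engineer would, in place of code of your own. Each camera call takes 0.05 s, during which the arm holds its last target. There are 200 camera calls.

## Working session

There is one attempt and no reset: what is moved stays moved. The work goes in short steps, Python scripts to look and compute and a shell command to move; the robot and the scene stay as the last step left them, time stands still between calls to the robot, and variables do not carry over. Pictures are saved under pics/ and viewed, about 8 in all and at most 12, crops included, and the job is handed in when it is done.

```bash
mkdir -p pics && cat > h.py <<'E'
import numpy as np, cv2
from bench import r
def shot(n):
    c=r.camera(n); return c
def world(c):
    z=c["z_map"].astype(float); K=c["K"]; v,u=np.mgrid[0:z.shape[0],0:z.shape[1]]
    P=np.stack([(u-K[0,2])/K[0,0]*z,(v-K[1,2])/K[1,1]*z,z],-1)
    return (P-c["t"])@c["R"]   # R^T (P-t)
def st():
    s=r.read_state(); print({k:np.round(s[k],4).tolist() for k in("time","ee_pos","eef_rot","ft_force","width","joint_positions")})
E
python3 - <<'E'
from h import *
st(); print(r.nose_length)
a=shot("scene");b=shot("top")
for n,c in(("scene",a),("top",b)):
    cv2.imwrite(f"pics/{n}0.png",c["pixels"]); np.savez(f"pics/{n}0.npz",**c)
    print(n,np.round(c["K"],1).tolist(),np.round(c["R"],3).tolist(),np.round(-c["R"].T@c["t"],3))
E
```

```text
{'time': 0.0, 'ee_pos': [0.2827, -0.557, 0.2467], 'eef_rot': [0.8523, -0.5231, -0.0006, -0.0003], 'ft_force': [-0.4517, -0.4218, -0.2608], 'width': 0.0871, 'joint_positions': [1.0784, 0.3329, -0.0647, 1.461, 0.0216, 1.3499, -0.0885]}
0.025
scene [[384.5, 0.0, 320.6], [0.0, 384.5, 202.3], [0.0, 0.0, 1.0]] [[-0.431, 0.902, 0.01], [0.739, 0.359, -0.57], [-0.518, -0.238, -0.822]] [1.093 0.146 0.887]
top [[378.3, 0.0, 315.4], [0.0, 378.3, 198.2], [0.0, 0.0, 1.0]] [[0.025, -1.0, -0.005], [-0.987, -0.024, -0.157], [0.157, 0.009, -0.988]] [ 0.413 -0.094  1.111]
```

View pics/scene0.png

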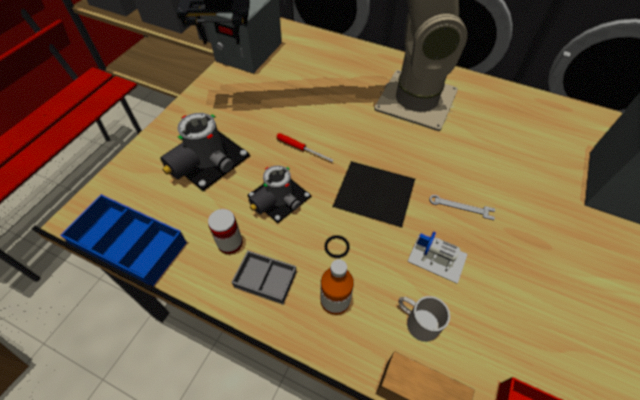

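View pics/top0.png

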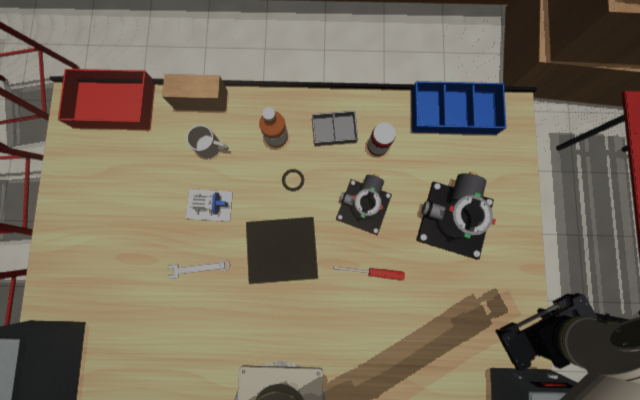

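Candidates: small pump at top (365,205)/scene (278,188); large look-alike at top (460,215)/scene (200,145). By the text the small one is meant. The only filter is at top (209,205)/scene (437,255). Next: close crops of the filter and small pump, plus depth measurements.

```bash
python3 - <<'E'
from h import *
ims=[]
W={}
for n,boxes in(("top",[(180,180,60,50),(330,165,70,75)]),("scene",[(400,220,75,65),(240,155,80,70)])):
    c=dict(np.load(f"pics/{n}0.npz")); w=world(c); W[n]=(c,w)
    for x,y,a,b in boxes: ims.append(cv2.resize(c["pixels"][y:y+b,x:x+a],(400,300),interpolation=cv2.INTER_CUBIC))
cv2.imwrite("pics/crops.png",np.vstack([np.hstack(ims[:2]),np.hstack(ims[2:])]))
def rep(nm,m,w):
    p=w[m]; print(nm,len(p),"med",np.round(np.median(p,0),4),"min",np.round(p.min(0),4),"max",np.round(p.max(0),4)) if len(p) else print(nm,0)
for n in W:
    c,w=W[n]; hsv=cv2.cvtColor(c["pixels"],cv2.COLOR_BGR2HSV); H,S,V=[hsv[...,i].astype(int) for i in range(3)]
    ok=c["z_map"]>0
    bx=np.zeros_like(ok); x,y,a,b={"top":(180,180,60,50),"scene":(400,220,75,65)}[n]; bx[y:y+b,x:x+a]=1
    rep(n+" blue",ok&bx&(H>100)&(H<130)&(S>120),w)
    rep(n+" bluetop",ok&bx&(H>100)&(H<130)&(S>120)&(w[...,2]>.07),w)
    m=ok&bx&(S<60)&(V>90)
    rep(n+" white base",m&(w[...,2]<.014)&(w[...,2]>0.003),w)
    p=w[m&(w[...,2]<.014)&(w[...,2]>0.003)][:,:2]
    print(cv2.minAreaRect(p.astype(np.float32)))
    rep(n+" white high",m&(w[...,2]>.055),w)
    p=w[m&(w[...,2]>.055)]; 
    if len(p)>5: print("line",cv2.fitLine(p[:,:2].astype(np.float32),2,0,.01,.01).ravel())
    x,y,a,b={"top":(330,165,70,75),"scene":(240,155,80,70)}[n]; bx[:]=0; bx[y:y+b,x:x+a]=1
    for nm,mm in(("green",(H>45)&(H<85)&(S>90)),("red",((H<8)|(H>172))&(S>120)),):
        k=ok&bx&mm&(w[...,2]>.06); nn,L,stt,ce=cv2.connectedComponentsWithStats(k.astype(np.uint8))
        for i in range(1,nn): rep(f"{n} {nm} {ce[i].round(1)}",L==i,w)
    rep(n+" rim",ok&bx&(w[...,2]>.085),w)
    p=w[ok&bx&(w[...,2]>.088)&(w[...,2]<.105)][:,:2].astype(np.float32); print("rim circ",cv2.minEnclosingCircle(p))
    k=ok&bx&(w[...,2]>0.005)&(w[...,2]<.016); print("base",cv2.minAreaRect(w[k][:,:2].astype(np.float32)))
    x,y,a,b={"top":(235,210,90,80),"scene":(325,155,95,75)}[n]; bx[:]=0; bx[y:y+b,x:x+a]=1
    k=ok&bx&(V<60); rep(n+" mat",k,w); print(cv2.minAreaRect(w[k][:,:2].astype(np.float32)))
E
```

```text
top blue 75 med [0.5588 0.1939 0.0766] min [0.5335 0.1687 0.0457] max [0.5828 0.2005 0.0861]
top bluetop 68 med [0.5586 0.1941 0.0772] min [0.5355 0.1687 0.0703] max [0.5828 0.2005 0.0861]
top white base 767 med [0.5456 0.2243 0.0083] min [0.5148 0.164  0.003 ] max [0.6094 0.2986 0.0138]
((0.5628243684768677, 0.2316906601190567), (0.1334933638572693, 0.09257790446281433), 88.29515075683594)
top white high 287 med [0.5595 0.234  0.0684] min [0.5291 0.1673 0.0554] max [0.5862 0.2674 0.0834]
line [0.07781982 0.99696743 0.5594711  0.234642  ]
top green [372.2 188.4] 5 med [ 0.6064 -0.2386  0.0937] min [ 0.6038 -0.2412  0.092 ] max [ 0.6073 -0.2353  0.0964]
top green [362.6 215.9] 9 med [ 0.5294 -0.214   0.0943] min [ 0.5268 -0.2172  0.0907] max [ 0.5324 -0.2084  0.098 ]
top red [353.5 197. ] 6 med [ 0.5806 -0.1881  0.0948] min [ 0.5779 -0.1894  0.0916] max [ 0.5839 -0.1866  0.0953]
top red [381.2 207.4] 8 med [ 0.5542 -0.2632  0.0924] min [ 0.5496 -0.266   0.0904] max [ 0.5581 -0.2602  0.0951]
top rim 352 med [ 0.567  -0.225   0.0948] min [ 0.5268 -0.266   0.0853] max [ 0.6073 -0.1866  0
[... 1220 characters left out ...]
 0.5557 -0.2627  0.0942] min [ 0.5528 -0.2639  0.0932] max [ 0.5562 -0.261   0.0943]
scene red [286.9 184.8] 19 med [ 0.5794 -0.1897  0.0921] min [ 0.5656 -0.193   0.0729] max [ 0.5872 -0.1839  0.0958]
scene rim 387 med [ 0.5718 -0.2218  0.0947] min [ 0.5278 -0.2674  0.085 ] max [ 0.6096 -0.1839  0.0991]
rim circ ((0.5684514045715332, -0.22564023733139038), 0.043659377843141556)
base ((0.5473576784133911, -0.24318616092205048), (0.24092359840869904, 0.2386295348405838), 25.07815933227539)
scene mat 3300 med [0.443  0.0154 0.0041] min [ 0.341  -0.091  -0.0009] max [0.5323 0.1165 0.0117]
((0.4377949833869934, 0.012437395751476288), (0.17520873248577118, 0.19418542087078094), 6.068682670593262)
```

View pics/crops.png

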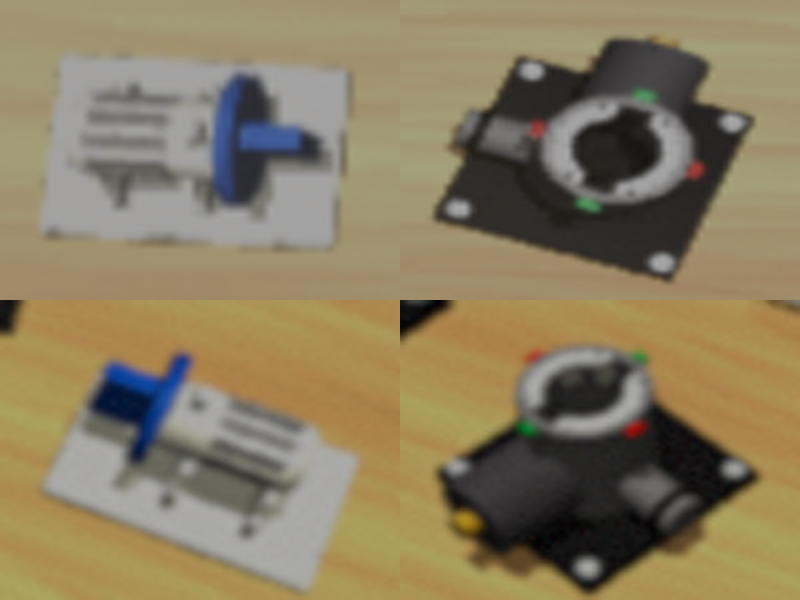

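Crops confirm the filter lies with its bar end towards -y. The small pump has its green marks at (0.606,-0.238)/(0.530,-0.213) and red marks at (0.580,-0.189)/(0.555,-0.263), at z≈0.094. That puts the mouth at (0.568,-0.226) with pump yaw about -18.5°. The cradle is at (0.563,0.231), axis 88.5°.

The tool can't tilt, so the plan is:
1. Grip the bar near its end (filter z≈96) with the jaws along world x.
2. Lift with a firm grip.
3. Loosen the grip over the mat so the strainer end swings down.

```bash
python3 -m creep '[{"x":0.02,"y":0.05,"spin":10},{"x":0.04,"y":0.11,"spin":20},{"x":0.065,"y":0.165,"spin":30},{"x":0.085,"y":0.22,"spin":40},{"x":0.11,"y":0.275,"spin":50},{"x":0.13,"y":0.33,"spin":60},{"x":0.15,"y":0.385,"spin":61.6},{"x":0.17,"y":0.44,"spin":61.6},{"x":0.19,"y":0.5,"spin":61.6},{"x":0.215,"y":0.555,"spin":61.6},{"x":0.235,"y":0.61,"spin":61.6},{"x":0.255,"y":0.665,"spin":61.6}]' 0.06 40
python3 - <<'E'
from h import *
st()
for n in("top","scene"):
    c=dict(np.load(f"pics/{n}0.npz")); w=world(c); hsv=cv2.cvtColor(c["pixels"],cv2.COLOR_BGR2HSV).astype(int)
    m=(hsv[...,0]>95)&(hsv[...,0]<135)&(hsv[...,1]>110)&(abs(w[...,1]-.18)<.013)&(abs(w[...,0]-.56)<.05)&(w[...,2]>.03)
    p=w[m]; print(n,len(p)); print(np.round(p[np.argsort(p[:,1])][::3],4).tolist())
E
```

```text
{'time': 0.1, 'ee_pos': [0.2828, -0.557, 0.2469], 'eef_rot': [0.8523, -0.5231, -0.0005, -0.0003], 'ft_force': [0.1263, -0.1132, -0.3352], 'width': 0.0869, 'joint_positions': [1.0784, 0.3328, -0.0647, 1.4609, 0.0216, 1.3499, -0.0885]}
top 33
[[0.5611, 0.1687, 0.0755], [0.5558, 0.1717, 0.073], [0.5555, 0.174, 0.0749], [0.5556, 0.1771, 0.0736], [0.559, 0.1784, 0.0695], [0.5586, 0.1806, 0.0718], [0.5615, 0.1839, 0.0705], [0.5634, 0.1852, 0.0767], [0.5559, 0.1863, 0.0703], [0.5638, 0.1889, 0.0734], [0.5637, 0.1916, 0.0736]]
scene 98
[[0.5617, 0.1699, 0.0725], [0.567, 0.1714, 0.0621], [0.5663, 0.1722, 0.0464], [0.5661, 0.1726, 0.0666], [0.566, 0.1734, 0.052], [0.566, 0.1738, 0.0723], [0.5658, 0.1746, 0.0577], [0.5662, 0.1754, 0.0436], [0.5617, 0.1762, 0.0674], [0.5648, 0.1768, 0.0578], [0.5657, 0.1776, 0.0445], [0.5646, 0.1782, 0.0734], [0.5588, 0.1787, 0.0745], [0.5611, 0.1795, 0.0738], [0.5671, 0.18, 0.069], [0.5659, 0.1809, 0.0527], [0.5586, 0.1818, 0.0717], [0.5658, 0.1821, 0.0585], [0.5679, 0.1829, 0.0575], [0.5668, 0.1839, 0.041], [0.5673, 0.1842, 0.0726], [0.5665, 0.1852, 0.0571], [0.5626, 0.1857, 0.0712], [0.5668, 0.1862, 0.0532], [0.5662, 0.1872, 0.0479], [0.5622, 0.1878, 0.0722], [0.5683, 0.1883, 0.0674], [0.5676, 0.1893, 0.0621], [0.5623, 0.1899, 0.0739], [0.5666, 0.1905, 0.0664], [0.568, 0.1914, 0.0644], [0.566, 0.1916, 0.0713], [0.5661, 0.1926, 0.047]]invalid input at $[0]: expected keys x, y, z, spin
```

```bash
python3 -m creep '[{"x":0.02,"y":0.05,"z":0,"spin":10},{"x":0.04,"y":0.11,"z":0,"spin":20},{"x":0.065,"y":0.165,"z":0,"spin":30},{"x":0.085,"y":0.22,"z":0,"spin":40},{"x":0.11,"y":0.275,"z":0,"spin":50},{"x":0.13,"y":0.33,"z":0,"spin":60},{"x":0.15,"y":0.385,"z":0,"spin":61},{"x":0.17,"y":0.44,"z":0,"spin":61},{"x":0.19,"y":0.5,"z":0,"spin":61},{"x":0.215,"y":0.555,"z":0,"spin":61},{"x":0.235,"y":0.61,"z":0,"spin":61},{"x":0.255,"y":0.665,"z":0,"spin":61}]' 0.06 40
```

```text
time: 1.6
ee_pos: [0.5383, 0.1093, 0.2474]
eef_rot: [1.0, -0.018, 0.0, 0.0]
ft_force: [0.3, -0.6, 0.4]
width: 0.0602
```

```bash
python3 -m creep '[{"x":0.012,"y":0.031,"z":0,"spin":0},{"x":0.023,"y":0.063,"z":-0.03,"spin":0},{"x":0.023,"y":0.063,"z":-0.08,"spin":0},{"x":0.023,"y":0.063,"z":-0.12,"spin":0},{"x":0.023,"y":0.063,"z":-0.15,"spin":0},{"x":0.023,"y":0.063,"z":-0.17,"spin":0},{"x":0.023,"y":0.063,"z":-0.18,"spin":0},{"x":0.023,"y":0.063,"z":-0.189,"spin":0},{"x":0.023,"y":0.063,"z":-0.189,"spin":0}]'
python3 - <<'E'
from h import *
ims=[]
for n,(x,y,a,b) in(("top",(160,160,90,68)),("scene",(390,200,100,75))):
    c=shot(n); ims.append(cv2.resize(c["pixels"][y:y+b,x:x+a],(400,300),interpolation=cv2.INTER_CUBIC))
cv2.imwrite("pics/pre.png",np.hstack(ims)); st()
E
```

```text
time: 2.72
ee_pos: [0.5611, 0.1707, 0.0586]
eef_rot: [1.0, -0.018, 0.0, -0.0]
ft_force: [0.3, 0.3, -0.1]
width: 0.0599
{'time': 2.825, 'ee_pos': [0.5614, 0.1709, 0.0593], 'eef_rot': [0.9998, -0.0182, 0.0005, -0.0001], 'ft_force': [0.0908, 0.4254, 0.6436], 'width': 0.0599, 'joint_positions': [0.1752, 0.5208, -0.6852, 1.7299, 0.3774, 1.0254, -0.6804]}
```

View pics/pre.png

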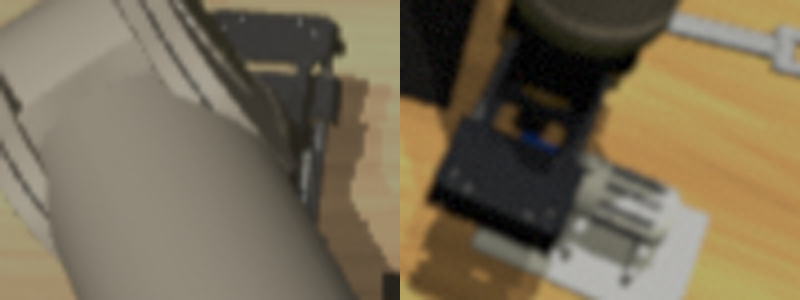

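Bar is visible between the fingers (crop, about (540,140)). Close and lift.

```bash
python3 -m creep '[{"x":0,"y":0.001,"z":0,"spin":0},{"x":0,"y":0.001,"z":0,"spin":0},{"x":0,"y":0.001,"z":0,"spin":0},{"x":0,"y":0.001,"z":0,"spin":0},{"x":0,"y":0.001,"z":0,"spin":0},{"x":0,"y":0.001,"z":0,"spin":0}]' 0 40 && python3 -m creep '[{"x":0,"y":0,"z":0.004,"spin":0},{"x":0,"y":0,"z":0.012,"spin":0},{"x":0,"y":0,"z":0.025,"spin":0},{"x":0,"y":0,"z":0.04,"spin":0},{"x":0,"y":0,"z":0.06,"spin":0},{"x":0,"y":0,"z":0.08,"spin":0},{"x":0,"y":0,"z":0.1,"spin":0},{"x":0,"y":0,"z":0.115,"spin":0}]'
```

```text
time: 3.58
ee_pos: [0.5605, 0.1717, 0.0584]
eef_rot: [1.0, -0.018, -0.0, 0.0]
ft_force: [-1.7, -1.1, 2.4]
width: 0.0119
time: 4.58
ee_pos: [0.5612, 0.1718, 0.1752]
eef_rot: [1.0, -0.018, 0.001, -0.0]
ft_force: [0.2, -0.0, -2.2]
width: 0.0116
```

```bash
python3 -m creep '[{"x":-0.01,"y":-0.015,"z":0,"spin":0},{"x":-0.025,"y":-0.035,"z":0,"spin":0},{"x":-0.045,"y":-0.06,"z":0,"spin":0},{"x":-0.065,"y":-0.09,"z":0,"spin":0},{"x":-0.085,"y":-0.12,"z":0,"spin":0},{"x":-0.105,"y":-0.145,"z":0,"spin":0},{"x":-0.115,"y":-0.16,"z":-0.005,"spin":0},{"x":-0.12,"y":-0.165,"z":-0.015,"spin":0},{"x":-0.12,"y":-0.165,"z":-0.025,"spin":0},{"x":-0.12,"y":-0.165,"z":-0.03,"spin":0},{"x":-0.12,"y":-0.165,"z":-0.03,"spin":0}]' && python3 -m creep '[{"x":0,"y":0,"z":0,"spin":0},{"x":0,"y":0,"z":0,"spin":0},{"x":0,"y":0,"z":0,"spin":0},{"x":0,"y":0,"z":0,"spin":0}]' 0 12
cat >> h.py <<'E'
def filt(y0=(-.3,.3),x0=(.3,.75),f="v"):
    ims=[]
    for n in("scene","top"):
        c=shot(n); w=world(c); hsv=cv2.cvtColor(c["pixels"],cv2.COLOR_BGR2HSV).astype(int)
        B=(w[...,0]>x0[0])&(w[...,0]<x0[1])&(w[...,1]>y0[0])&(w[...,1]<y0[1])&(w[...,2]<.3)
        for nm,m in(("blue",(hsv[...,0]>95)&(hsv[...,0]<135)&(hsv[...,1]>110)&B&(w[...,2]>.02)),("white",(hsv[...,1]<70)&(hsv[...,2]>90)&B&(w[...,2]>.015))):
            p=w[m]
            if len(p)>3: print(n,nm,len(p),np.round(np.percentile(p,[2,50,98],axis=0),3).tolist())
        ims.append(c["pixels"])
    return ims
E
python3 - <<'E'
from h import *
filt((-.08,.1),(.35,.53)); st()
E
```

```text
time: 5.95
ee_pos: [0.4409, 0.0074, 0.1431]
eef_rot: [1.0, -0.018, -0.0, -0.0]
ft_force: [-0.2, -0.4, -2.8]
width: 0.0117
time: 6.45
ee_pos: [0.441, 0.0067, 0.1436]
eef_rot: [1.0, -0.018, 0.0, 0.0]
ft_force: [-1.1, 0.4, -1.7]
width: 0.0118
scene blue 116 [[0.396, -0.013, 0.121], [0.465, 0.032, 0.218], [0.529, 0.041, 0.298]]
scene white 251 [[0.432, 0.04, 0.141], [0.452, 0.073, 0.154], [0.462, 0.099, 0.164]]
top white 8 [[0.481, -0.026, 0.204], [0.493, -0.025, 0.207], [0.505, -0.024, 0.21]]
{'time': 6.55, 'ee_pos': [0.441, 0.0067, 0.1436], 'eef_rot': [0.9998, -0.0182, 0.0001, 0.0], 'ft_force': [-0.069, 0.7304, -1.9028], 'width': 0.0118, 'joint_positions': [0.577, 0.0647, -0.7053, 2.0207, 0.0478, 1.0719, -0.1867]}
```

```bash
python3 -m creep '[{"x":0,"y":0,"z":0,"spin":0},{"x":0,"y":0,"z":0,"spin":0},{"x":0,"y":0,"z":0,"spin":0},{"x":0,"y":0,"z":0,"spin":0}]' 0 7
python3 - <<'E'
from h import *
filt((-.08,.12),(.35,.53)); st()
E
python3 -m creep '[{"x":0,"y":0,"z":0,"spin":0},{"x":0,"y":0,"z":0,"spin":0},{"x":0,"y":0,"z":0,"spin":0},{"x":0,"y":0,"z":0,"spin":0}]' 0 5
python3 - <<'E'
from h import *
filt((-.08,.12),(.35,.53)); st()
E
```

```text
time: 7.05
ee_pos: [0.4409, 0.0066, 0.1436]
eef_rot: [1.0, -0.018, 0.0, -0.0]
ft_force: [0.5, -0.3, -0.6]
width: 0.0121
scene blue 267 [[0.425, -0.014, 0.098], [0.461, 0.028, 0.106], [0.53, 0.044, 0.298]]
top white 10 [[0.479, -0.027, 0.206], [0.493, -0.025, 0.207], [0.52, -0.024, 0.228]]
{'time': 7.15, 'ee_pos': [0.441, 0.0067, 0.1436], 'eef_rot': [0.9998, -0.0182, 0.0, -0.0], 'ft_force': [-0.3772, -0.4689, -0.5604], 'width': 0.0122, 'joint_positions': [0.5769, 0.0648, -0.7054, 2.0208, 0.0477, 1.0718, -0.1866]}
time: 7.65
ee_pos: [0.441, 0.0067, 0.1436]
eef_rot: [1.0, -0.018, 0.0, -0.0]
ft_force: [-0.8, -0.0, -1.7]
width: 0.0119
scene blue 270 [[0.426, -0.014, 0.099], [0.46, 0.029, 0.107], [0.529, 0.044, 0.298]]
top white 8 [[0.481, -0.026, 0.203], [0.493, -0.025, 0.208], [0.504, -0.024, 0.209]]
{'time': 7.75, 'ee_pos': [0.441, 0.0067, 0.1436], 'eef_rot': [0.9998, -0.0182, 0.0, 0.0], 'ft_force': [0.1307, 0.0461, -2.5998], 'width': 0.0121, 'joint_positions': [0.5769, 0.0648, -0.7053, 2.0207, 0.0478, 1.0719, -0.1867]}
```

```bash
python3 - <<'E'
from h import *
c=shot("scene"); cv2.imwrite("pics/swing.png",cv2.resize(c["pixels"][80:230,300:480],(720,600),interpolation=cv2.INTER_CUBIC))
E
```

```text
(no output)
```

View pics/swing.png

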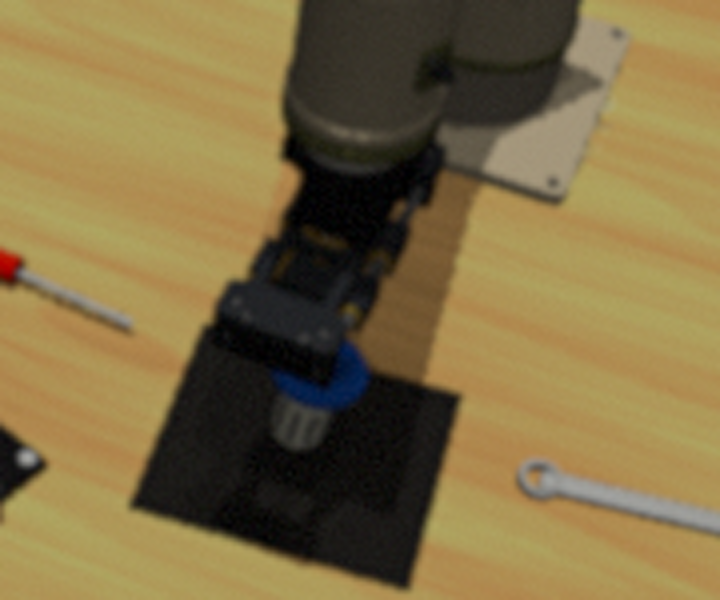

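The filter now hangs strainer-down from the jaws (cap at about (320,375), strainer below it at (300,425)). Measure the tilt, then lower.

```bash
cat >> h.py <<'E'
def cap(x0,y0,zr=(.06,.14)):
    c=shot("scene"); w=world(c); hsv=cv2.cvtColor(c["pixels"],cv2.COLOR_BGR2HSV).astype(int)
    m=(hsv[...,0]>95)&(hsv[...,0]<135)&(hsv[...,1]>110)&(np.hypot(w[...,0]-x0,w[...,1]-y0)<.05)&(w[...,2]>zr[0])&(w[...,2]<zr[1])
    p=w[m]; top=p[p[:,2]>np.percentile(p[:,2],40)]
    A=np.c_[top[:,:2]-[x0,y0],np.ones(len(top))]; s=np.linalg.lstsq(A,top[:,2],rcond=None)[0]
    print("cap n",len(p),"tilt deg x,y",np.degrees(s[:2]).round(1),"z at ctr",s[2].round(4),"zpct",np.percentile(p[:,2],[5,50,95]).round(4),"enclosing",cv2.minEnclosingCircle(p[:,:2].astype(np.float32)))
E
python3 - <<'E'
from h import *
cap(.441,.007)
E
python3 -m creep '[{"x":0,"y":0,"z":-0.01,"spin":0},{"x":0,"y":0,"z":-0.02,"spin":0},{"x":0,"y":0,"z":-0.026,"spin":0},{"x":0,"y":0,"z":-0.03,"spin":0},{"x":0,"y":0,"z":-0.033,"spin":0},{"x":0,"y":0,"z":-0.033,"spin":0}]'
python3 - <<'E'
from h import *
cap(.441,.007,(.05,.12)); st()
E
```

```text
cap n 170 tilt deg x,y [-25.2  -0.8] z at ctr 0.1174 zpct [0.099  0.1034 0.1289] enclosing ((0.4452105760574341, 0.015541634522378445), 0.031589020043611526)
time: 8.6
ee_pos: [0.4414, 0.0065, 0.1107]
eef_rot: [1.0, -0.018, 0.0, 0.0]
ft_force: [-0.8, -1.5, 3.8]
width: 0.0116
cap n 121 tilt deg x,y [-14.1  -6.5] z at ctr 0.09 zpct [0.0736 0.0776 0.1046] enclosing ((0.444973886013031, 0.01582338474690914), 0.03206867724657059)
{'time': 8.65, 'ee_pos': [0.4413, 0.0066, 0.1107], 'eef_rot': [0.9998, -0.0182, 0.0003, 0.0001], 'ft_force': [-0.8936, -0.9191, 3.5886], 'width': 0.0121, 'joint_positions': [0.5635, 0.1164, -0.7048, 2.0537, 0.0898, 1.0004, -0.223]}
```

```bash
cat >> h.py <<'E'
def cap2(x0,y0,z0,name=None,d=.005):
    c=shot("scene"); w=world(c); hsv=cv2.cvtColor(c["pixels"],cv2.COLOR_BGR2HSV).astype(int)
    b=(hsv[...,0]>95)&(hsv[...,0]<135)&(hsv[...,1]>110)&(np.hypot(w[...,0]-x0,w[...,1]-y0)<.06)
    p=w[b&(abs(w[...,2]-z0)<d)]
    A=np.c_[p[:,:2]-[x0,y0],np.ones(len(p))]; s=np.linalg.lstsq(A,p[:,2],rcond=None)[0]; print("cap",len(p),"slopes deg",np.degrees(s[:2]).round(1),"z",s[2].round(4),cv2.minEnclosingCircle(p[:,:2].astype(np.float32)),p.min(0).round(3),p.max(0).round(3))
    q=w[b&(w[...,2]>z0+.012)&(w[...,2]<z0+.04)]
    if len(q)>4: print("bar",len(q),np.percentile(q,[3,50,97],axis=0).round(4).tolist(),cv2.minAreaRect(q[:,:2].astype(np.float32)))
    if name:
        u=c["K"]@(c["R"]@np.array([x0,y0,z0])+c["t"]); u=(u[:2]/u[2]).astype(int); cv2.imwrite(name,cv2.resize(c["pixels"][u[1]-38:u[1]+37,u[0]-50:u[0]+50],(800,600),interpolation=cv2.INTER_CUBIC))
E
python3 - <<'E'
from h import *
cap2(.441,.007,.078,"pics/stand.png")
E
```

```text
cap 92 slopes deg [-1.6 -0.4] z 0.0776 ((0.44296520948410034, 0.014273480512201786), 0.031827282160520554) [ 0.415 -0.004  0.073] [0.474 0.044 0.082]
bar 19 [[0.4397, 0.0275, 0.0912], [0.4473, 0.0309, 0.1019], [0.45, 0.0343, 0.1058]] ((0.4447425603866577, 0.031316012144088745), (0.006448725238442421, 0.011251986026763916), 79.0836410522461)
```

View pics/stand.png

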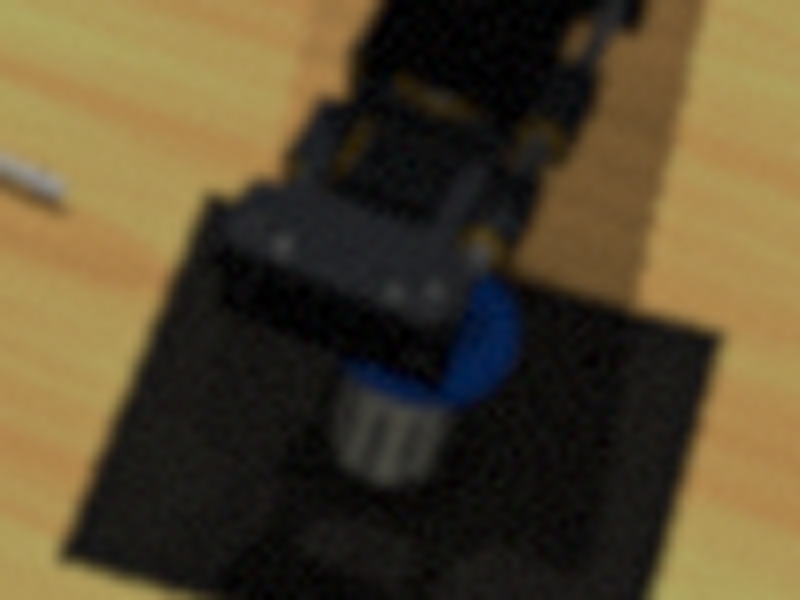

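Standing flat: cap slope under 2° and z = 0.078 = 74 + 4. Release, back up, and check it.

```bash
python3 -m creep '[{"x":0,"y":0,"z":0,"spin":0},{"x":0,"y":0,"z":0,"spin":0},{"x":0,"y":0,"z":0,"spin":0},{"x":0,"y":0,"z":0,"spin":0},{"x":0,"y":0,"z":0.02,"spin":0},{"x":0,"y":0,"z":0.05,"spin":0},{"x":0,"y":0,"z":0.1,"spin":0},{"x":-0.03,"y":-0.05,"z":0.12,"spin":0},{"x":-0.03,"y":-0.1,"z":0.12,"spin":0},{"x":-0.03,"y":-0.15,"z":0.12,"spin":0},{"x":-0.03,"y":-0.15,"z":0.12,"spin":0}]' 0.05 40
python3 - <<'E'
from h import *
cap2(.441,.012,.078,"pics/free.png"); st()
E
```

```text
time: 10.07
ee_pos: [0.4103, -0.1466, 0.2303]
eef_rot: [1.0, -0.021, -0.0, -0.0]
ft_force: [0.4, 1.3, 0.1]
width: 0.0494
cap 231 slopes deg [-1.1 -0.5] z 0.0782 ((0.44254156947135925, 0.008664409630000591), 0.03228394687175751) [ 0.412 -0.023  0.073] [0.474 0.039 0.083]
bar 97 [[0.4368, -0.0101, 0.0914], [0.4449, 0.0093, 0.1016], [0.4481, 0.0274, 0.1066]] ((0.44104140996932983, 0.007840380072593689), (0.03962183743715286, 0.014905048534274101), 89.8864974975586)
{'time': 10.125, 'ee_pos': [0.4107, -0.1443, 0.2303], 'eef_rot': [0.9998, -0.0196, -0.0001, -0.0003], 'ft_force': [0.9714, 0.5921, -0.4545], 'width': 0.0502, 'joint_positions': [0.7652, -0.0562, -0.5076, 1.9301, -0.0293, 1.2611, 0.2281]}
```

View pics/free.png

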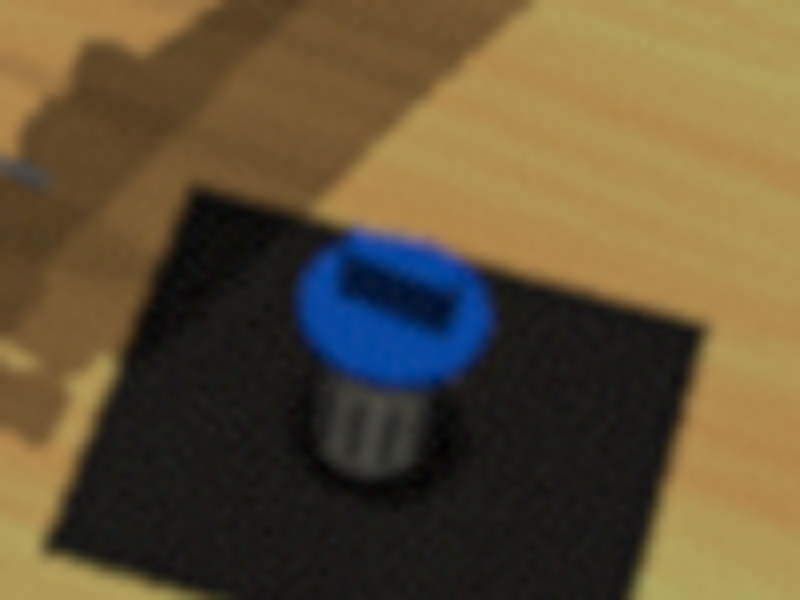

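Standing free and upright on the mat, centre (0.442,0.0085), cap at about (395,310). Take it again.

```bash
python3 -m creep '[{"x":0.005,"y":0.05,"z":0,"spin":0},{"x":0.02,"y":0.1,"z":0,"spin":0},{"x":0.031,"y":0.14,"z":0,"spin":0},{"x":0.031,"y":0.152,"z":0,"spin":0},{"x":0.031,"y":0.152,"z":-0.02,"spin":0},{"x":0.031,"y":0.152,"z":-0.06,"spin":0},{"x":0.031,"y":0.152,"z":-0.09,"spin":0},{"x":0.031,"y":0.152,"z":-0.11,"spin":0},{"x":0.031,"y":0.152,"z":-0.12,"spin":0},{"x":0.031,"y":0.152,"z":-0.1245,"spin":0},{"x":0.031,"y":0.152,"z":-0.1245,"spin":0}]'
```

```text
time: 11.5
ee_pos: [0.4422, 0.0087, 0.1064]
eef_rot: [1.0, -0.018, 0.0, 0.0]
ft_force: [1.2, -0.3, -0.1]
width: 0.0503
```

```bash
python3 -m creep '[{"x":0,"y":0,"z":0,"spin":0},{"x":0,"y":0,"z":0,"spin":0},{"x":0,"y":0,"z":0,"spin":0},{"x":0,"y":0,"z":0,"spin":0},{"x":0,"y":0,"z":0,"spin":0},{"x":0,"y":0,"z":0.01,"spin":0},{"x":0,"y":0,"z":0.03,"spin":0},{"x":0,"y":0,"z":0.06,"spin":0},{"x":0,"y":0,"z":0.09,"spin":0},{"x":0,"y":0,"z":0.12,"spin":0},{"x":0,"y":0,"z":0.14,"spin":0},{"x":0,"y":0,"z":0.14,"spin":0}]' 0 50
python3 - <<'E'
from h import *
cap2(.442,.0085,.218); st()
E
```

```text
time: 13.0
ee_pos: [0.4426, 0.0088, 0.2476]
eef_rot: [1.0, -0.018, 0.001, 0.0]
ft_force: [-1.1, -0.3, -2.3]
width: 0.012
cap 131 slopes deg [-0.9 -0.2] z 0.2194 ((0.44616952538490295, 0.009577855467796326), 0.02959873527288437) [ 0.421 -0.013  0.215] [0.475 0.039 0.222]
{'time': 13.05, 'ee_pos': [0.4421, 0.0088, 0.2463], 'eef_rot': [0.9998, -0.0181, 0.0005, 0.0002], 'ft_force': [-0.5585, -0.2671, -2.6944], 'width': 0.0118, 'joint_positions': [0.6157, -0.0483, -0.7057, 1.8843, -0.0321, 1.2932, -0.1169]}
```

```bash
python3 -m creep '[{"x":0.01,"y":-0.02,"z":0,"spin":8},{"x":0.025,"y":-0.05,"z":0,"spin":17},{"x":0.045,"y":-0.085,"z":0,"spin":26},{"x":0.065,"y":-0.12,"z":0,"spin":35},{"x":0.085,"y":-0.155,"z":0,"spin":44},{"x":0.1,"y":-0.19,"z":0,"spin":53},{"x":0.115,"y":-0.215,"z":0,"spin":62},{"x":0.123,"y":-0.23,"z":0,"spin":70},{"x":0.126,"y":-0.235,"z":0,"spin":73.5},{"x":0.126,"y":-0.235,"z":0,"spin":73.5},{"x":0.126,"y":-0.235,"z":-0.03,"spin":73.5},{"x":0.126,"y":-0.235,"z":-0.03,"spin":73.5}]'
python3 - <<'E'
from h import *
st(); cap2(.568,-.226,.188,"pics/over.png")
E
```

```text
time: 14.55
ee_pos: [0.5664, -0.2254, 0.2136]
eef_rot: [0.812, 0.583, -0.001, -0.002]
ft_force: [0.6, -0.7, -1.2]
width: 0.0113
{'time': 14.55, 'ee_pos': [0.5664, -0.2254, 0.2136], 'eef_rot': [0.8122, 0.5834, -0.0013, -0.0021], 'ft_force': [0.5573, -0.6749, -1.1997], 'width': 0.0113, 'joint_positions': [0.7802, 0.3862, -0.6094, 1.5203, 0.224, 1.3107, 1.3925]}
cap 161 slopes deg [-0.3 -0.5] z 0.1861 ((0.5735180377960205, -0.22456471621990204), 0.02971617877483368) [ 0.557 -0.253  0.183] [ 0.6   -0.196  0.192]
bar 58 [[0.5719, -0.2372, 0.2011], [0.5818, -0.2264, 0.2097], [0.5878, -0.2127, 0.2217]] ((0.5802612900733948, -0.22468599677085876), (0.016867391765117645, 0.02681588940322399), 0.16444945335388184)
```

View pics/over.png

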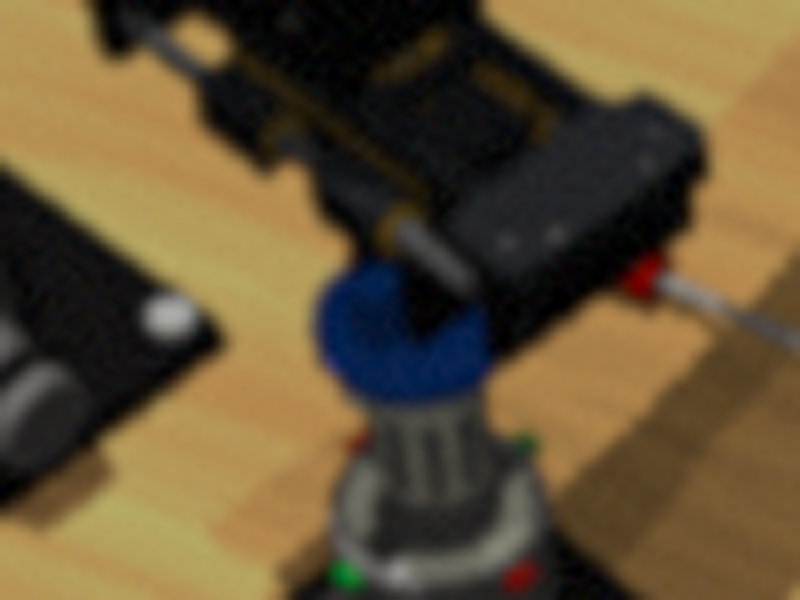

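Filter is upright over the mouth, bar towards the green marks (345,575)/(527,445). Lower it in.

```bash
python3 -m creep '[{"x":0,"y":0,"z":0,"spin":0},{"x":0,"y":0,"z":-0.008,"spin":0},{"x":0,"y":0,"z":-0.016,"spin":0},{"x":0,"y":0,"z":-0.024,"spin":0},{"x":0,"y":0,"z":-0.03,"spin":0},{"x":0,"y":0,"z":-0.03,"spin":0}]' && python3 - <<'E'
from h import *
st()
E
```

```text
time: 15.35
ee_pos: [0.5677, -0.2262, 0.1854]
eef_rot: [0.812, 0.584, -0.0, -0.0]
ft_force: [-0.0, -0.8, -2.7]
width: 0.0114
{'time': 15.35, 'ee_pos': [0.5677, -0.2262, 0.1854], 'eef_rot': [0.812, 0.5837, -0.0002, -0.0005], 'ft_force': [-0.0481, -0.754, -2.6539], 'width': 0.0114, 'joint_positions': [0.7774, 0.4077, -0.6044, 1.5543, 0.2389, 1.2554, 1.3832]}
```

```bash
python3 -m creep '[{"x":0,"y":0,"z":-0.008,"spin":0},{"x":0,"y":0,"z":-0.016,"spin":0},{"x":0,"y":0,"z":-0.024,"spin":0},{"x":0,"y":0,"z":-0.032,"spin":0},{"x":0,"y":0,"z":-0.038,"spin":0},{"x":0,"y":0,"z":-0.038,"spin":0}]' && python3 -m creep '[{"x":0,"y":0,"z":-0.002,"spin":0},{"x":0,"y":0,"z":-0.004,"spin":0},{"x":0,"y":0,"z":-0.006,"spin":0},{"x":0,"y":0,"z":-0.008,"spin":0},{"x":0,"y":0,"z":-0.008,"spin":0}]'
```

```text
time: 16.1
ee_pos: [0.5677, -0.2262, 0.1475]
eef_rot: [0.812, 0.584, -0.0, -0.0]
ft_force: [0.4, 0.5, -2.2]
width: 0.0121
time: 16.73
ee_pos: [0.568, -0.2264, 0.1402]
eef_rot: [0.812, 0.584, 0.0, 0.0]
ft_force: [0.4, -0.5, -1.7]
width: 0.0117
```

Lugs are 4 mm below the rim with no resistance, so they are in the slots. Press down on the spring.

```bash
python3 -m creep '[{"x":0,"y":0,"z":-0.002,"spin":0},{"x":0,"y":0,"z":-0.004,"spin":0},{"x":0,"y":0,"z":-0.006,"spin":0},{"x":0,"y":0,"z":-0.007,"spin":0},{"x":0,"y":0,"z":-0.007,"spin":0}]' && python3 -m creep '[{"x":0,"y":0,"z":-0.001,"spin":0},{"x":0,"y":0,"z":-0.002,"spin":0},{"x":0,"y":0,"z":-0.003,"spin":0},{"x":0,"y":0,"z":-0.003,"spin":0}]'
```

```text
time: 17.35
ee_pos: [0.5681, -0.2264, 0.1332]
eef_rot: [0.812, 0.584, 0.0, 0.0]
ft_force: [-0.9, 0.3, 4.3]
width: 0.0119
time: 17.85
ee_pos: [0.5682, -0.2264, 0.1311]
eef_rot: [0.812, 0.584, 0.0, 0.0]
ft_force: [-4.0, 1.0, 13.0]
width: 0.0117
```

Cap meets the rim (13 N). Turn clockwise.

```bash
python3 -m creep '[{"x":0,"y":0,"z":0,"spin":-4},{"x":0,"y":0,"z":0,"spin":-8},{"x":0,"y":0,"z":0,"spin":-12},{"x":0,"y":0,"z":0,"spin":-16},{"x":0,"y":0,"z":0,"spin":-20},{"x":0,"y":0,"z":0,"spin":-24},{"x":0,"y":0,"z":0,"spin":-28},{"x":0,"y":0,"z":0,"spin":-32},{"x":0,"y":0,"z":0,"spin":-36},{"x":0,"y":0,"z":0,"spin":-40},{"x":0,"y":0,"z":0,"spin":-44},{"x":0,"y":0,"z":0,"spin":-45}]' && python3 - <<'E'
from h import *
st(); print(r.read_state()["torque"]); cap2(.568,-.226,.103)
E
```

```text
time: 19.35
ee_pos: [0.5688, -0.2255, 0.131]
eef_rot: [0.974, 0.228, 0.001, 0.0]
ft_force: [-1.1, 1.7, 10.5]
width: 0.0116
{'time': 19.35, 'ee_pos': [0.5688, -0.2255, 0.131], 'eef_rot': [0.9736, 0.2283, 0.0009, 0.0], 'ft_force': [-1.0591, 1.6648, 10.5365], 'width': 0.0116, 'joint_positions': [0.663, 0.4298, -0.4551, 1.6171, 0.202, 1.1402, 0.6201]}
[0.68308542 0.07473569 0.12276093]
cap 14 slopes deg [-3.3  2.8] z 0.1018 ((0.5763810873031616, -0.2120617777109146), 0.026654090732336044) [ 0.552 -0.222  0.099] [ 0.601 -0.197  0.106]
```

```bash
python3 -m creep '[{"x":0,"y":0,"z":0,"spin":-4},{"x":0,"y":0,"z":0,"spin":-8},{"x":0,"y":0,"z":0,"spin":-12},{"x":0,"y":0,"z":0,"spin":-16},{"x":0,"y":0,"z":0,"spin":-20},{"x":0,"y":0,"z":0,"spin":-24},{"x":0,"y":0,"z":0,"spin":-28},{"x":0,"y":0,"z":0,"spin":-32},{"x":0,"y":0,"z":0,"spin":-36},{"x":0,"y":0,"z":0,"spin":-40},{"x":0,"y":0,"z":0,"spin":-43},{"x":0,"y":0,"z":0,"spin":-43}]' && python3 - <<'E'
from h import *
st(); print(r.read_state()["torque"])
E
python3 -m creep '[{"x":0,"y":0,"z":0,"spin":-1},{"x":0,"y":0,"z":0,"spin":-2},{"x":0,"y":0,"z":0,"spin":-3},{"x":0,"y":0,"z":0,"spin":-4},{"x":0,"y":0,"z":0,"spin":-4}]' && python3 - <<'E'
from h import *
st(); print(r.read_state()["torque"])
E
```

```text
time: 20.9
ee_pos: [0.5691, -0.2259, 0.131]
eef_rot: [0.99, -0.144, 0.001, -0.0]
ft_force: [0.4, 1.4, 8.2]
width: 0.0116
{'time': 20.9, 'ee_pos': [0.5691, -0.2259, 0.131], 'eef_rot': [0.9895, -0.1443, 0.0013, -0.0001], 'ft_force': [0.4241, 1.4153, 8.1525], 'width': 0.0116, 'joint_positions': [0.5654, 0.4114, -0.3291, 1.6226, 0.143, 1.1289, -0.0887]}
[ 0.22407832 -0.29390329  0.02962623]
time: 21.52
ee_pos: [0.5684, -0.2254, 0.131]
eef_rot: [0.984, -0.178, 0.0, -0.0]
ft_force: [-3.6, 3.2, 11.2]
width: 0.0117
{'time': 21.525, 'ee_pos': [0.5684, -0.2254, 0.131], 'eef_rot': [0.984, -0.1781, 0.0004, -0.0003], 'ft_force': [-3.6178, 3.2157, 11.1835], 'width': 0.0117, 'joint_positions': [0.5565, 0.4097, -0.3181, 1.6237, 0.1376, 1.1295, -0.1539]}
[0.58345284 0.43636214 0.31622858]
```

```bash
python3 -m creep '[{"x":0,"y":0,"z":0,"spin":-1},{"x":0,"y":0,"z":0,"spin":-2},{"x":0,"y":0,"z":0,"spin":-3},{"x":0,"y":0,"z":0,"spin":-3}]' && python3 - <<'E'
from h import *
st(); print(r.read_state()["torque"])
E
```

```text
time: 22.02
ee_pos: [0.5682, -0.2253, 0.131]
eef_rot: [0.979, -0.203, 0.0, -0.0]
ft_force: [-5.1, 4.2, 12.5]
width: 0.0119
{'time': 22.025, 'ee_pos': [0.5682, -0.2253, 0.131], 'eef_rot': [0.9791, -0.2033, 0.0002, -0.0001], 'ft_force': [-5.1468, 4.1984, 12.5446], 'width': 0.0119, 'joint_positions': [0.5497, 0.4085, -0.3097, 1.6243, 0.1341, 1.1295, -0.2029]}
[0.5798996  0.93685203 0.94091367]
```

Moment rose to 0.94 N m: that is the stop. Release and check.

```bash
python3 -m creep '[{"x":0,"y":0,"z":0,"spin":2},{"x":0,"y":0,"z":0,"spin":2}]' && python3 -m creep '[{"x":0,"y":0,"z":0,"spin":0},{"x":0,"y":0,"z":0,"spin":0},{"x":0,"y":0,"z":0,"spin":0},{"x":0,"y":0,"z":0,"spin":0},{"x":0,"y":0,"z":0.02,"spin":0},{"x":0,"y":0,"z":0.05,"spin":0},{"x":0,"y":0,"z":0.1,"spin":0},{"x":-0.04,"y":0.03,"z":0.12,"spin":0},{"x":-0.08,"y":0.08,"z":0.12,"spin":0},{"x":-0.12,"y":0.14,"z":0.12,"spin":0},{"x":-0.14,"y":0.19,"z":0.12,"spin":0},{"x":-0.14,"y":0.19,"z":0.12,"spin":0}]' 0.05
python3 - <<'E'
from h import *
st(); cap2(.568,-.226,.103,"pics/final.png")
c=shot("top"); w=world(c); hsv=cv2.cvtColor(c["pixels"],cv2.COLOR_BGR2HSV).astype(int)
q=w[(hsv[...,0]>95)&(hsv[...,0]<135)&(hsv[...,1]>110)&(np.hypot(w[...,0]-.568,w[...,1]+.226)<.05)&(w[...,2]>.117)]
print(len(q),q.mean(0),cv2.minAreaRect(q[:,:2].astype(np.float32)))
print(cv2.fitLine(q[:,:2].astype(np.float32),2,0,.01,.01).ravel())
E
```

```text
time: 22.28
ee_pos: [0.5682, -0.2253, 0.131]
eef_rot: [0.982, -0.186, 0.0, -0.0]
ft_force: [-5.3, 4.0, 13.0]
width: 0.0118
time: 23.78
ee_pos: [0.4266, -0.0326, 0.2515]
eef_rot: [0.983, -0.184, 0.001, 0.001]
ft_force: [0.8, -0.5, 0.8]
width: 0.05
{'time': 23.775, 'ee_pos': [0.4266, -0.0326, 0.2515], 'eef_rot': [0.9829, -0.1844, 0.0008, 0.0006], 'ft_force': [0.8313, -0.4979, 0.8174], 'width': 0.05, 'joint_positions': [0.4755, -0.0923, -0.472, 1.9166, -0.042, 1.3062, -0.3547]}
cap 249 slopes deg [-0.6  0.2] z 0.1047 ((0.5702008605003357, -0.2246195524930954), 0.03148653358221054) [ 0.539 -0.254  0.099] [ 0.601 -0.193  0.108]
bar 92 [[0.5628, -0.2408, 0.1162], [0.5724, -0.2224, 0.1293], [0.5799, -0.2065, 0.1333]] ((0.5703915357589722, -0.2233763337135315), (0.03812865912914276, 0.012619138695299625), 70.83878326416016)
83 [ 0.56617604 -0.22547802  0.12945513] ((0.5671855807304382, -0.22608603537082672), (0.039620134979486465, 0.013089440762996674), 69.15995025634766)
[ 0.36346287  0.9316087   0.56617606 -0.22547802]
```

View pics/final.png

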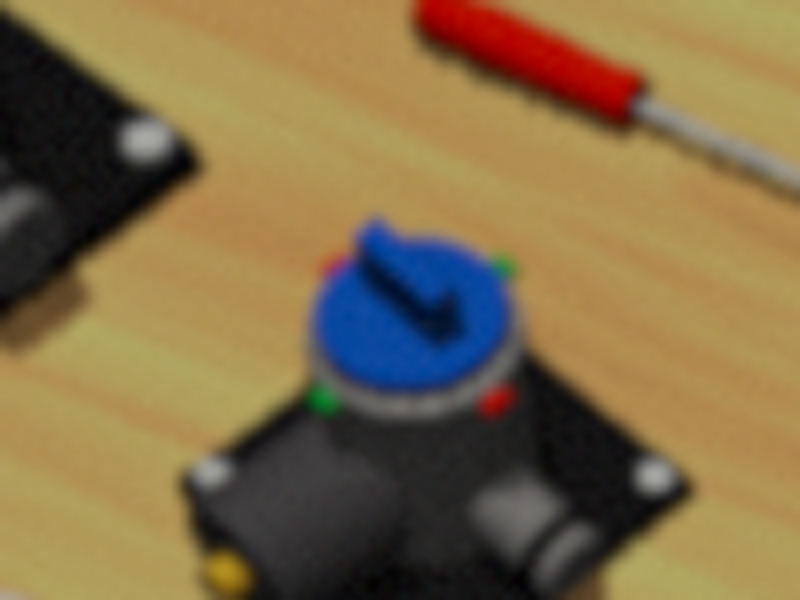

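Bar lies along the red marks (340,265)/(497,400) at 69–71° against 71.5°. Cap top is at 104.7 mm, matching 95 + 8 + 1.5 for locked and risen. Hand in.

```bash
python3 -c "
from bench import r
print(r.close_job())"
```

```text
the job is handed in; nothing more can be done
None
```

The filter is locked in the smaller pump with its bar in line with the red marks, and the job is handed in at about 24 s on the robot's clock.

- **Mat:** the tool cannot tilt, so I lifted the filter by its bar and loosened the grip over the mat until the strainer end swung down. It slipped a few millimetres along and across the bar during the swing. After release it stood alone on the mat, with its cap level within about 1°.
- **Pump:** I took it again, lowered it in on the green marks, pressed the cap to the rim at about 13 N and turned it 90° clockwise. The moment rose to 0.94 N m at the stop, and I let go there.
- **Last checks:** the cap top is at 104.7 mm, against 104.5 mm expected for locked and risen. The bar is at 69–71°, against 71.5° for the red marks. The gripper was clear of everything.
- **Not checked:** I did not compare the other things on the bench before and after; the arm's path kept clear of them. The first move command was refused for missing keys and nothing moved.

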